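# Hook a nail display stand out of a clear rack

### The job

The teal-and-purple gem nail display stand has slid deep into a bay of the low clear rack. Take the orange hooked pick from its rest and use it to drag that stand out of the bay, clear of the rack and without tipping it over or touching it with the gripper while it is inside; then stand it upright in the empty pocket of the lilac tray, and lay the pick back level across both saddles of its rest. Leave the other stands and the polish bottle where they are.

Things in the scene. Friction and masses are not known exactly. Their poses are not given: they have to be found in the camera images.
- rack: Fixed clear acrylic rack, blue mouth edges, 4 mm sheet: 208 (x) x 120 (y) x 58 mm high; origin on the desk under its centre. Three bays centred at x = -68, 0, +68 mm, each 64 wide, 54 high inside, with roof, side walls and back (inner face y = +56 mm); open only at the mouth, y = -60 mm, which faces about world -y (yaw within 0.2 rad). No floor or sill: things stand on the desk.
- stand: Teal-and-purple gem stand, loose, about 50 g, standing in one bay, 50 to 78 mm inside the mouth. Origin: centre of underside, z up. Round teal foot 44 mm across, 8 high; stem 9 mm diameter from 8 to 22 mm height; gem 25 mm across, 22 to 43 high (full width 27 to 38); dark nail 20 x 10 on top, to 45 mm. Pulled by the stem just over the foot it slides on the desk without tipping.
- pink_stand: Pink stand in another bay; leave it. Same size and shape as the stand.
- white_stand: White stand in another bay; leave it. Same size and shape as the stand.
- tray_stand: Blue stand in the tray's full pocket; leave it. Same size and shape as the stand.
- polish: Red polish bottle, 32 mm diameter, black cap, 68 mm tall, loose; leave it.
- tray: Fixed lilac tray, 132 x 68 mm (x, y), origin on the desk under its centre. Floor 4 mm above the desk, walls 4 mm thick, up to 10 mm above the desk. Two pockets 60 mm square inside: the empty one centred at x = -32 mm, the full one at x = +32 mm.
- empty_pocket (a point): Centre of the empty pocket's floor (4 mm above the desk).
- rest: Fixed white pick rest, origin on the desk under its centre. Base bar 104 (x) x 40 (y) x 6 mm high; at x = -40 and +40 mm a saddle, 12 mm thick in x, with a flat notch 22 mm wide in y, bottom 22 mm above the desk, side lips up to 30 mm. 68 mm free between the saddles for fingers.
- pick: Loose hooked pick, about 60 g, lying across both notches, pointing along the rest's +x. Origin: centre of its orange square handle, 110 x 14 x 14 mm, 29 mm above the desk in the rest; x along the handle towards the hook, z up. Grip it at the middle, between the saddles; balance point 0 to 25 mm ahead of the origin.
- hook (a point): Corner of the pick's hook, pick frame x 175, y 0, z -15 mm. A dark steel rod, 4 mm diameter, leaves the handle's front end (x 55), slopes down to z -15 at x 75, runs straight to this corner and bends sideways to the pick's +y, ending at x 172, y 13 mm (centre line; round end adds 2 mm).
Mind the look-alikes: they are no part of the job. What is meant by the tray is not green, and is the larger of those in its own colour.

How it is judged:
On the way, in this order (a step that is already met when the one before it is completed fails the run):
1. the pick is lifted out of its rest while the stand is still in the bay (z of pick in the frame of rest above 0.045 m and y of stand in the frame of rack above -0.045 m), for 0.1 s.
2. the stand is drawn out with its foot clear of the rack, upright, and the fingers not on it (y of stand in the frame of rack below -0.085 m and angle between stand's own z axis and vertical below 0.2 rad and contact force between the fingers and stand below 0.2 N), for 0.1 s.
At the end, for the whole second after the job is handed in: Stand upright (0.12 rad) on the floor of the empty pocket, within 14 mm of its centre; pick level in both notches of its rest, handle middle within 20 mm along, 10 mm across and 4 mm in height of its place there; both still; other stands and bottle within 15 mm of their starts (horizontal distance between stand and empty_pocket below 0.014 m and z of stand in the frame of tray below 0.008 m and angle between stand's own z axis and vertical below 0.12 rad and linear speed of each of stand, pick below 0.02 m/s and z of pick in the frame of rest between 0.025 and 0.033 m and angle between pick's own x axis and vertical between 1.48 and 1.66 rad and x of pick in the frame of rest between -0.02 and 0.02 m and y of pick in the frame of rest between -0.01 and 0.01 m and distance of each of pink_stand, white_stand, tray_stand, polish from where it was at the start of the episode below 0.015 m); the robot touches nothing.
It fails at once if the robot itself touches the stand while it is inside the rack (y of stand in the frame of rack above -0.06 m and horizontal distance between stand and rack below 0.13 m and height (world z) of stand below 0.03 m and contact force between any of the fingers, the arm and stand above 0.3 N).
It fails at once if the stand is tipped over (angle between stand's own z axis and vertical above 0.8 rad).
It fails at once if another stand or the bottle is moved more than 30 mm or tipped over (distance of any of pink_stand, white_stand, tray_stand, polish from where it was at the start of the episode above 0.03 m or angle between any of pink_stand, white_stand, tray_stand, polish's own z axis and vertical above 0.8 rad).
It also fails if it takes over 72 s, if anything falls off the work surface, if the arm or the gripper's body presses on something with over 40 N, if the wrist force passes 120 N, or if a joint passes its speed limit or range.

### The arm

A 6-joint arm with a two-finger parallel gripper is mounted at the origin on the work surface. World frame = base frame: x ahead of the robot, y to its left, z up, the work surface at z = 0. Lengths are in m, angles in rad, forces in N, time in s.
With the tool pointing down it reaches from about 0.275 to 0.825 m from the base axis. Payload 4.9 kg.
Tool frame: the origin (TCP) lies midway between the tips of the shut fingers; the grasp point (between the pads) lies 19 mm behind it; z points along the fingers, y is the line along which they close (so a half turn about z gives the same grasp; the last joint's range is limited). The gripper opens to 85 mm and grips with 20 to 120 N. Pads are 22 mm wide; open, the fingers measure 114 mm over their backs; the gripper's body (76 mm by 85 mm) begins 54 mm behind the grasp point. The pads swing forward as they close: fully open they stand 13 mm farther back than shut.
Start: joints at [-1.321, 0.326, -0.193, 1.052, 0, 1.437], TCP at [0.206, -0.51, 0.231] pointing down, gripper open.
Joint ranges: [-2.65, 2.65], [-0.97, 1.79], [-1.3, 1.35], [-1.93, 2.1], [-1.47, 1.37], [-3.14, 3.14]. Speed limits (rad/s): [2.57, 2.57, 3.14, 3.14, 3.14, 3.14].

### API

Orientations are given as a unit quaternion [w, x, y, z].
In Python, from bench import monitor, eyes, job, boxes_of, trace gives the robot as it stands. The module is installed in compiled form; this text tells all that it offers.
- The arm moves only by the shell command python3 -m jog 'ROWS' [OPENING] [FORCE]. ROWS is JSON, a list of rows, each a list of 6 numbers: the shift along the tool's x, y, z in m, then the turn, a rotation vector about the tool's x, y, z in degrees. A call has 1 to 5 rows; each row shifts and turns the commanded pose from where the row before left it, along the tool's axes as they then stand; what a row does not reach is not made up. A row lasts 1/12 s, in which the tool goes at most 41.7 mm and 7.16 degrees, less where a joint would pass 70% of its speed; a pose out of reach is approached as far as the arm can. A call is refused whole if a number of a shift passes 0.0417 or a number of a turn 7.16, either way. A call with a gripper value outside its range is refused whole. OPENING is the finger opening in m, from 0 to 0.0854, set as the call begins (- or left out, the last holds). The fingers move at their own pace and stop on an object; FORCE is the grip in N (left out, the last holds). Time passes only in rows, so rows that do not move let the fingers close. It gives the time, the measured TCP pose, the force, the opening and the grip force at its end, in the units of the state.
- monitor.read_state(): the state, without advancing time (a new reading comes with each control period).
- eyes.snapshot(name): name is "side" or "top"; returns (picture, depth): 400x640x3 uint8, red, green, blue; 400x640 float32, m along the optical axis (not along the pixel's ray), 0 where there is no reading.
- eyes.get_calibration(name): a dict with "fx", "fy", "cx", "cy" (pixels), "world_to_cam" (4x4, takes a point from world to camera coordinates). Camera axes: x right, y down, z forward; pixel columns grow to the right and rows downward; lengths in m; the calibration is good to about 2 mm. A picture is of the moment at which its call begins. get_calibration takes no time and is no camera call.
- job.finish_job(): hands the job in; it is judged then, once.
Trained networks look in the newest picture that a camera, given by its name, has taken for a name from the list of things; names that differ only in an ending like _2 or _b are one class to them, and where a whole thing is asked for, a point or a joint stands for the part that bears it (a point fixed in the world has none). Each returns a list of dicts, best first, with "p" (0 to 1); they miss things now and then, are a little off and sometimes report something else, mostly with a low value. They report only what shows in the picture. A call takes as long as a camera call. They do not tell look-alikes from the thing itself.
- boxes_of(camera, label): "point" ([column, row] in pixels, amid what is visible of it).
- trace(camera, label): "pixels" (400x640 bool, what is visible of it) and "point" ([column, row] in pixels, amid what is visible of it).
The state is a dict: "clock": time; "joints": joint angles; "qd": joint speeds; "effort": joint torques, N m; "eef_pos": TCP position; "tcp_rot": TCP orientation; "wrist_force": force on the tool from outside, world axes, zero at the start; "moment": the same for the moment, N m; "finger_gap": finger opening in m; "grasp_force": force on a finger pad.
Only numpy, scipy, OpenCV 4.12 (cv2) and the standard library are available. Lean on these libraries where they do the work, as an engineer would, in place of code of your own. Each camera call takes 0.05 s, during which the arm holds its last target. There are 200 camera calls.

## Working session

There is one attempt and no reset: what is moved stays moved. The work goes in short steps, Python scripts to look and compute and a shell command to move; the robot and the scene stay as the last step left them, time stands still between calls to the robot, and variables do not carry over. Pictures are saved under pics/ and viewed, at most 10 in all, crops included, and the job is handed in when it is done.

```bash
mkdir -p pics
python3 - <<'E'
from bench import monitor, eyes, boxes_of
import cv2,numpy as np
for n in ("top","side"):
    p,d=eyes.snapshot(n); cv2.imwrite(f"pics/{n}0.png",p[:,:,::-1]); np.savez(f"{n}0.npz",p=p,d=d)
    c=eyes.get_calibration(n); print(n,c["fx"],c["cx"],c["cy"],np.round(c["world_to_cam"],3).tolist())
s=monitor.read_state(); print(s["clock"],s["eef_pos"],s["tcp_rot"],s["wrist_force"],s["finger_gap"])
E
```

```text
top 413.9026359834372 318.3812335904912 197.52188726615103 [[0.006, -1.0, -0.006, 0.059], [-0.991, -0.005, -0.137, 0.559], [0.137, 0.007, -0.991, 1.022], [0.0, 0.0, 0.0, 1.0]]
side 451.36910971840683 311.03379144815847 201.94003826474062 [[-0.992, -0.124, 0.004, 0.554], [-0.098, 0.766, -0.635, 0.054], [0.076, -0.631, -0.772, 1.11], [0.0, 0.0, 0.0, 1.0]]
0.1 [ 0.20583616 -0.50949032  0.23058736] [-7.46871717e-04  9.81645159e-01  1.90715031e-01 -4.26274442e-05] [-0.63713307 -0.59391297 -0.74926006] 0.08559111998789769
```

View pics/top0.png

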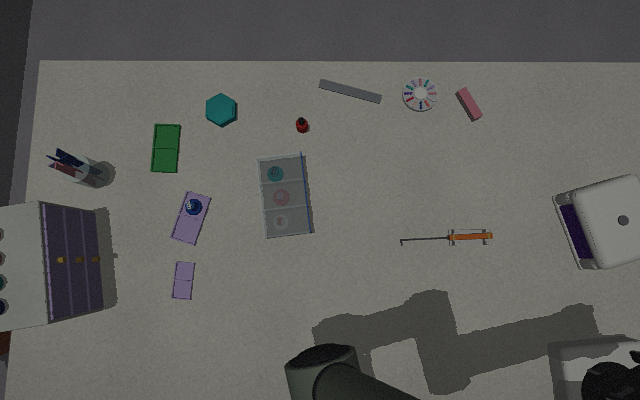

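View pics/side0.png

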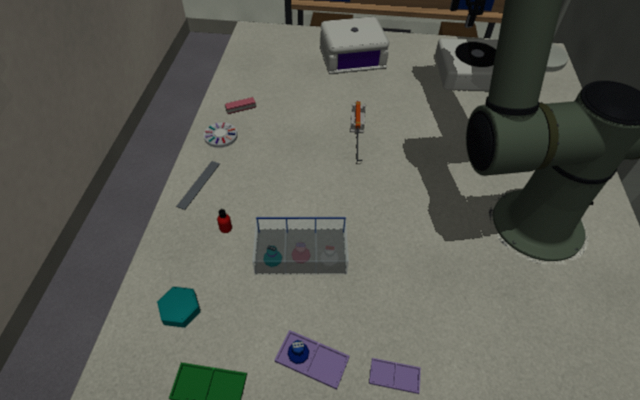

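The top view shows the rack at about (286,196) with its mouth to the right. It holds teal (275,174), pink (281,198) and white (281,222) stands. The pick is at (470,237), with its hook at (402,241).
Look-alikes:
- **Stand:** teal hexagon box (221,109), pink (281,198), white (281,222) and blue (193,207). I choose (275,174).
- **Tray:** green (166,148) and small lilac (184,281). I choose the large lilac at (190,217).

```bash
cat > h.py <<'E'
from bench import monitor, eyes, boxes_of, trace
import cv2,numpy as np
from scipy.spatial.transform import Rotation as R
C={n:eyes.get_calibration(n) for n in("top","side")}
def w(n,pt,z):
    c=C[n];T=np.array(c["world_to_cam"]);r=T[:3,:3].T@np.array([(pt[0]-c["cx"])/c["fx"],(pt[1]-c["cy"])/c["fy"],1]);o=-T[:3,:3].T@T[:3,3]
    return o+r*(z-o[2])/r[2]
def px(n,P):
    c=C[n];T=np.array(c["world_to_cam"]);q=T[:3,:3]@np.asarray(P)+T[:3,3];return np.array([c["fx"]*q[0]/q[2]+c["cx"],c["fy"]*q[1]/q[2]+c["cy"]])
def tool():
    s=monitor.read_state();q=s["tcp_rot"];return s,np.array(s["eef_pos"]),R.from_quat([q[1],q[2],q[3],q[0]])
E
python3 - <<'E'
from h import *
I={n:eyes.snapshot(n) for n in("top","side")}
Z=dict(rack=.058,tray=.01,rest=.03,pick=.036,stand=.045,polish=.068,pink_stand=.045,white_stand=.045,tray_stand=.049)
out={}
for n in("top","side"):
  for l,z in Z.items():
    for t in trace(n,l)[:3]:
        m=t["pixels"].astype(np.uint8); out[f"{n}_{l}_{len(out)}"]=m
        box=cv2.boxPoints(cv2.minAreaRect(cv2.findNonZero(m)))
        print(n,l,round(t["p"],2),np.round(t["point"]),"w",np.round(w(n,t["point"],z)[:2],3),"box",np.round(box).astype(int).tolist(),m.sum(), np.round([w(n,b,z)[:2] for b in box],3).tolist() if l in("rack","tray","rest","pick") else "")
np.savez("m.npz",**out)
p=I["top"][0]
a=cv2.resize(p[140:250,160:320],None,fx=4.5,fy=4.5,interpolation=cv2.INTER_CUBIC)
cv2.imwrite("pics/c1.png",a[:,:,::-1])
a=cv2.resize(p[215:260,390:510],None,fx=6,fy=6,interpolation=cv2.INTER_CUBIC)
b=cv2.resize(I["side"][0][205:285,245:360],None,fx=4,fy=4,interpolation=cv2.INTER_CUBIC)
c=np.zeros((600,720,3),np.uint8);c[:270]=a;c[275:595,:460]=b
cv2.imwrite("pics/c2.png",c[:,:,::-1])
E
```

```text
top rack 0.87 [282. 194.] w [0.564 0.155] box [[254, 156], [301, 151], [310, 234], [263, 239]] 3813 [[0.662, 0.227], [0.676, 0.107], [0.465, 0.082], [0.451, 0.199]]
top tray 0.96 [190. 222.] w [0.498 0.399] box [[168, 237], [184, 189], [211, 198], [195, 246]] 1167 [[0.456, 0.453], [0.584, 0.418], [0.56, 0.347], [0.434, 0.383]]
top tray 0.78 [163. 143.] w [0.708 0.482] box [[149, 171], [153, 121], [181, 124], [177, 173]] 1347 [[0.632, 0.514], [0.769, 0.512], [0.763, 0.437], [0.627, 0.441]]
top rest 0.58 [473. 238.] w [ 0.458 -0.331] box [[449, 229], [490, 229], [490, 245], [449, 245]] 379 [[0.481, -0.271], [0.482, -0.375], [0.441, -0.373], [0.44, -0.27]]
top rest 0.29 [468. 236.] w [ 0.464 -0.318] box [[400, 238], [492, 231], [492, 238], [400, 245]] 299 [[0.457, -0.145], [0.477, -0.38], [0.459, -0.38], [0.439, -0.146]]
top pick 0.6 [462. 240.] w [ 0.454 -0.301] box [[400, 237], [493, 232], [493, 239], [400, 244]] 369 [[0.46, -0.144], [0.475, -0.38], [0.457, -0.38], [0.442, -0.145]]
top stand 0.4 [470. 238.] w [ 0.457 -0.319] box [[449, 229], [490, 229], [490, 245], [449, 245]] 501 
to
[... 1038 characters left out ...]
 103], [365, 132], [351, 132]] 313 [[0.484, -0.373], [0.442, -0.378], [0.436, -0.248], [0.475, -0.243]]
side pick 0.78 [359. 118.] w [ 0.457 -0.301] box [[356, 101], [360, 101], [361, 160], [357, 160]] 185 [[0.471, -0.376], [0.458, -0.378], [0.441, -0.13], [0.453, -0.128]]
side polish 0.73 [224. 221.] w [0.74  0.138] box [[215, 210], [228, 207], [233, 230], [221, 234]] 263 
side white_stand 0.5 [358. 110.] w [ 0.463 -0.323] box [[356, 100], [360, 100], [361, 160], [357, 160]] 114 
side white_stand 0.25 [315. 362.] w [0.498 0.421] box [[274, 361], [289, 328], [351, 356], [336, 389]] 1977 
side tray_stand 0.84 [297. 352.] w [0.534 0.409] box [[284, 352], [298, 338], [313, 353], [299, 367]] 356
```

View pics/c1.png

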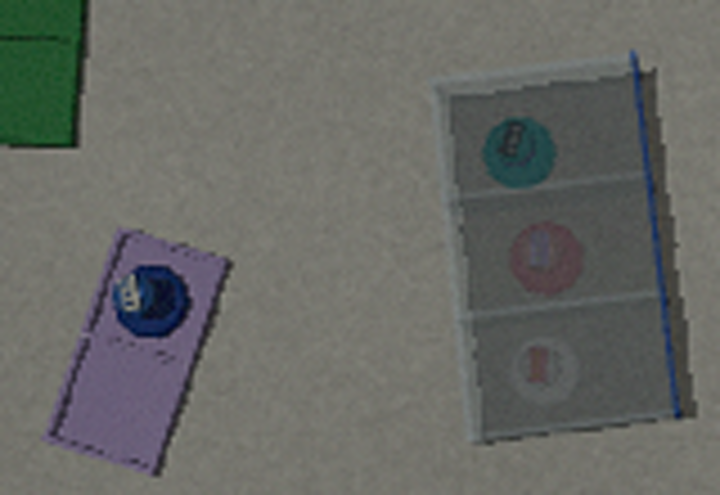

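View pics/c2.png

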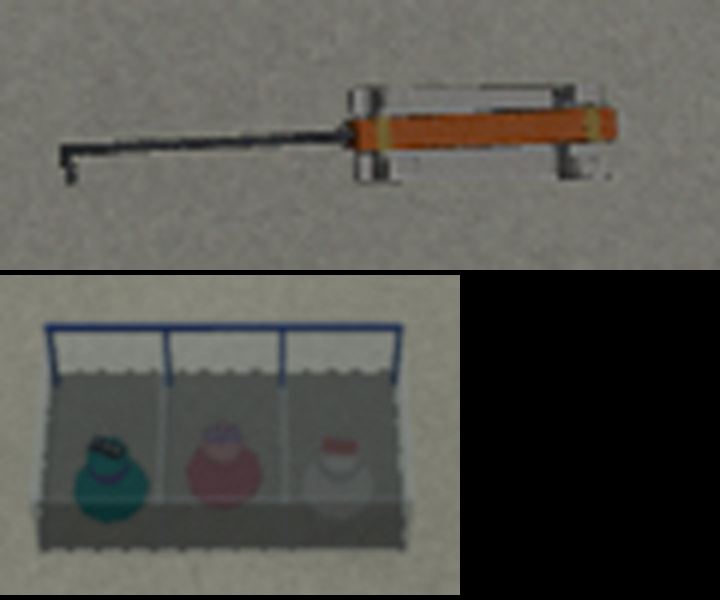

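The crops confirm the choice. The teal foot is centred at (275.3,173.8) in the top view, in the bay at rack +x, and the mouth edge runs from (300.7,151.8) to (311.1,232.2). The tray's empty pocket is at the lower end, near (183,230). The pick's handle runs from (449,237.5) to (493,235.5), with the hook corner at (401,240) bending toward world -x.

Run:
```python
from h import *
from scipy.optimize import least_squares
def fit(obs,g):
    # obs: (view, local xyz, pixel)
    def f(v):
        c,s=np.cos(v[2]),np.sin(v[2]);return np.concatenate([px(n,[v[0]+c*l[0]-s*l[1],v[1]+s*l[0]+c*l[1],l[2]])-np.array(p) for n,l,p in obs])
    r=least_squares(f,g);return r.x,np.round(r.fun,1)
t=lambda x,y:(x/4.5+160,y/4.5+140); a=lambda x,y:(x/6+390,y/6+215); b=lambda x,y:(x/4+245,(y-275)/4+205)
rk,e=fit([("top",[-.104,.06,.058],t(473,440)),("top",[.104,.06,.058],t(437,84)),("top",[.104,-.06,.058],t(633,53)),("top",[-.104,-.06,.058],t(681,416)),
 ("side",[.104,-.06,.058],b(46,326)),("side",[-.104,-.06,.058],b(404,326))],[.56,.15,.1]);print("rack",rk,e)
tr,e=fit([("top",[.066,.034,.01],t(120,229)),("top",[.066,-.034,.01],t(232,261)),("top",[-.066,-.034,.01],t(157,476)),("top",[-.066,.034,.01],t(46,439)),
 ("side",[.066,.034,.01],(273.5,361)),("side",[.066,-.034,.01],(287.5,330)),("side",[-.066,-.034,.01],(351,357)),("side",[-.066,.034,.01],(337,389))],[.5,.4,.2]);print("tray",tr,e)
pk,e=fit([("top",[.055,0,.036],a(355,135)),("top",[-.055,0,.036],a(618,124)),("top",[.175,0,.014],a(66,150)),("side",[.175,0,.014],(358.5,160))],[.46,-.32,1.57]);print("pick",pk,e)
for n,p in(("top",t(519,152)),("side",b(111,486))):
    q=w(n,p,.007);c,s=np.cos(rk[2]),np.sin(rk[2]);d=q[:2]-rk[:2];print(n,"stand",q,"rack frame",c*d[0]+s*d[1],-s*d[0]+c*d[1])
c,s=np.cos(tr[2]),np.sin(tr[2]);print("pocket",tr[0]-.032*c,tr[1]-.032*s)
S,pos,r=tool();print(np.round(r.as_matrix(),3).tolist())
m=cv2.inRange(cv2.cvtColor(np.load("side0.npz")["p"],cv2.COLOR_RGB2HSV),(2,150,90),(18,255,255));m[:, :300]=0;m[:,420:]=0;m[200:]=0;print("side orange",cv2.minAreaRect(cv2.findNonZero(m)),[px("side",[pk[0]+np.cos(pk[2])*k,pk[1]+np.sin(pk[2])*k,.036]) for k in(-.055,.055)])
```

```text
rack [0.56277819 0.15229374 0.13218834] [-1.6  1.2 -2.3 -0.9  0.8  0.1  0.2  0.4 -0.3 -1.6 -0.3 -1.9]
tray [ 0.50700168  0.40103352 -0.28942666] [-1.3 -0.4 -1.9 -0.1 -1.8  0.3 -1.8  0.9  0.5 -1.3  1.4 -0.6 -1.6 -1.9
 -0.3 -1.2]
pick [ 0.46153285 -0.32484901  1.63379974] [ 0.5  0.4  0.  -0.2 -0.4  0.9 -1.2  0.1]
top stand [0.62659284 0.17794095 0.007     ] rack frame 0.06663831735182416 0.017012450428239095
side stand [0.6244919  0.18204531 0.007     ] rack frame 0.06509667927157695 0.021357915986493992
pocket 0.47633263753863936 0.41016641214412086
[[0.927, 0.374, -0.0], [0.374, -0.927, 0.0], [0.0, -0.0, -1.0]]
side orange ((358.0, 113.5), (23.0, 4.0), 90.0) [array([357.64013385, 100.46919999]), array([357.80860191, 124.70590346])]
```

```bash
python3 -m jog '[[0,0,0,0,0,-7.15],[0,0,0,0,0,-7.15],[0,0,0,0,0,-7.15],[0,0,0,0,0,-7.15],[0,0,0,0,0,-7.15]]' 0.05 60; python3 -m jog '[[0,0,0,0,0,-7.15],[0,0,0,0,0,-7.15],[0,0,0,0,0,-7.15],[0,0,0,0,0,-7.15],[0,0,0,0,0,-7.15]]'; python3 -m jog '[[0,0,0,0,0,0]]'
cat >> h.py <<'E'
def go(x,y,z,yaw=None):
    "shift in tool axes and tool-z turn (deg) to reach world x,y,z with tool x at angle yaw"
    s,p,r=tool();m=r.as_matrix();d=m.T@(np.array([x,y,z])-p);a=np.degrees(np.arctan2(m[1,0],m[0,0]))
    print("t",round(s["clock"],2),"pos",np.round(p,4),"yaw",round(a,2),"tilt",np.round(m[2],3),"shift mm",np.round(d*1000,1),"turnz","" if yaw is None else round(a-yaw,2),"gap",round(s["finger_gap"],4),"F",np.round(s["wrist_force"],1),"q",np.round(s["joints"],2))
E
python3 -c "
from h import *
go(.4615,-.3248,.06,93.6)"
```

```text
clock: 1.52
eef_pos: [0.206, -0.51, 0.2313]
tcp_rot: [-0.0, 0.874, 0.486, 0.0]
wrist_force: [-0.1, 0.6, 0.1]
finger_gap: 0.0499
grasp_force: 0.0
clock: 1.93
eef_pos: [0.206, -0.51, 0.2313]
tcp_rot: [0.0, 0.683, 0.73, 0.0]
wrist_force: [0.0, 0.1, 0.9]
finger_gap: 0.0502
grasp_force: 0.0
clock: 2.02
eef_pos: [0.206, -0.51, 0.2313]
tcp_rot: [-0.0, 0.685, 0.729, 0.0]
wrist_force: [-0.4, 0.3, -0.5]
finger_gap: 0.0497
grasp_force: 0.0
t 2.02 pos [ 0.206  -0.51    0.2313] yaw 93.6 tilt [ 0.  0. -1.] shift mm [168.8 266.7 171.3] turnz 0.0 gap 0.0497 F [-0.4  0.3 -0.5] q [-1.32  0.33 -0.19  1.05  0.    0.19]
```

```bash
python3 -m jog '[[0.0169,0.0267,0,0,0,0],[0.0169,0.0267,0,0,0,0],[0.0169,0.0267,0.01,0,0,0],[0.0169,0.0267,0.015,0,0,0],[0.0169,0.0267,0.02,0,0,0]]' >/dev/null; python3 -m jog '[[0.0169,0.0267,0.02,0,0,0],[0.0169,0.0267,0.02,0,0,0],[0.0169,0.0267,0.02,0,0,0],[0.0169,0.0267,0.02,0,0,0],[0.0169,0.0267,0.015,0,0,0]]'>/dev/null;python3 -m jog '[[0,0,0,0,0,0],[0,0,0,0,0,0]]'
python3 - <<'E'
from h import *
go(.4615,-.3248,.012,93.6)
o=np.zeros((560,800,3),np.uint8)
for i,(n,(x,y)) in enumerate((("top",(470,235)),("side",(358,120)))):
    p,d=eyes.snapshot(n);o[:,i*400:(i+1)*400]=cv2.resize(p[y-56:y+56,x-40:x+40],(400,560),interpolation=cv2.INTER_CUBIC)
cv2.imwrite("pics/g1.png",o[:,:,::-1])
E
```

```text
clock: 3.02
eef_pos: [0.4625, -0.3235, 0.0902]
tcp_rot: [-0.001, 0.685, 0.729, -0.0]
wrist_force: [0.1, -0.1, 0.2]
finger_gap: 0.0501
grasp_force: 0.0
t 3.02 pos [ 0.4625 -0.3235  0.0902] yaw 93.53 tilt [ 0.001 -0.002 -1.   ] shift mm [-1.4 -1.  78.2] turnz -0.07 gap 0.0501 F [ 0.1 -0.1  0.2] q [-0.74  0.49 -0.34  0.75 -0.    0.77]
```

View pics/g1.png

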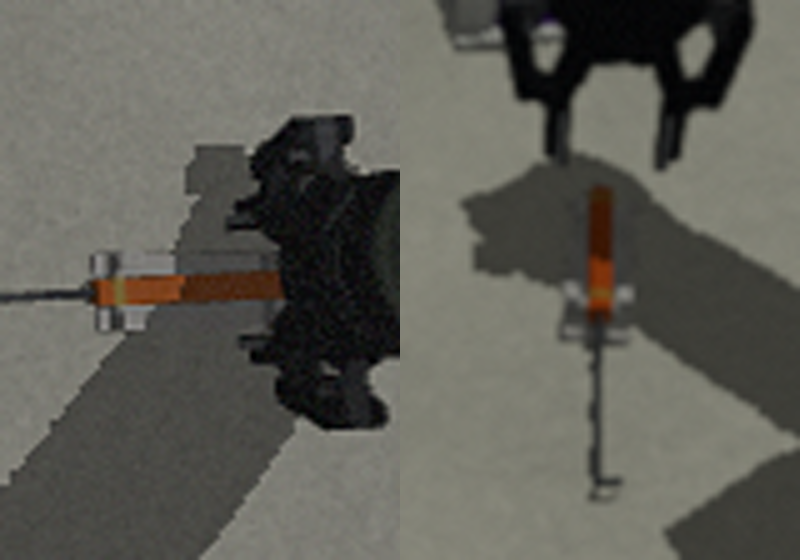

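The gripper straddles the handle centrally, with the fingertips at (240,225) and (240,345) in the top crop and the handle at row 287. I'll descend and grip.

```bash
python3 -m jog '[[-0.001,-0.001,0.018,0,0,0],[0,0,0.018,0,0,0],[0,0,0.017,0,0,0],[0,0,0.015,0,0,0],[0,0,0.01,0,0,0]]' ; python3 -m jog '[[0,0,0,0,0,0],[0,0,0,0,0,0],[0,0,0,0,0,0],[0,0,0,0,0,0],[0,0,0,0,0,0]]' 0 70;python3 -m jog '[[0,0,0,0,0,0],[0,0,0,0,0,0]]'; python3 -c "
from h import *
go(.4615,-.3248,.012,93.6)"
```

```text
clock: 3.53
eef_pos: [0.4602, -0.3274, 0.013]
tcp_rot: [0.0, 0.687, 0.727, -0.0]
wrist_force: [-0.1, -0.1, 0.1]
finger_gap: 0.0504
grasp_force: 0.0
clock: 3.95
eef_pos: [0.4619, -0.3271, 0.0146]
tcp_rot: [0.001, 0.685, 0.728, -0.0]
wrist_force: [0.2, -0.6, 3.7]
finger_gap: 0.0129
grasp_force: 68.7
clock: 4.12
eef_pos: [0.4619, -0.3271, 0.0146]
tcp_rot: [0.001, 0.685, 0.728, -0.0]
wrist_force: [-1.5, -0.5, 5.6]
finger_gap: 0.0127
grasp_force: 69.0
t 4.12 pos [ 0.4619 -0.3271  0.0146] yaw 93.48 tilt [-0.002  0.001 -1.   ] shift mm [ 2.3 -0.3  2.6] turnz -0.12 gap 0.0127 F [-1.5 -0.5  5.6] q [-0.75  0.59 -0.41  0.58 -0.    0.76]
```

```bash
python3 -m jog '[[0,0,-0.01,0,0,0],[0,0,-0.015,0,0,0],[0,0,-0.015,0,0,0],[0,0,-0.015,0,0,0],[0,0,-0.005,0,0,0]]' ;python3 -m jog '[[0,0,0,0,0,0],[0,0,0,0,0,0]]' >/dev/null; python3 -c "
from h import *
v=np.array([.9913,.1318]);u=np.array([-.1318,.9913]);q=np.array([.5628,.1523])+v*.0905-u*.277
go(q[0],q[1],.075,97.57)"
```

```text
clock: 4.53
eef_pos: [0.4623, -0.3268, 0.0758]
tcp_rot: [0.002, 0.685, 0.728, 0.0]
wrist_force: [0.7, 0.6, -1.3]
finger_gap: 0.0126
grasp_force: 68.2
t 4.7 pos [ 0.4613 -0.326   0.0734] yaw 93.5 tilt [-0.  0. -1.] shift mm [201.4 240.5  -1.6] turnz -4.07 gap 0.0127 F [ 0.3  0.  -0.4] q [-0.75  0.5  -0.36  0.71  0.    0.76]
```

```bash
python3 -m jog '[[0.01,0.012,0,0,0,0],[0.02,0.024,0,0,0,0],[0.02,0.024,0,0,0,0],[0.02,0.024,0,0,0,0],[0.02,0.024,0,0,0,0]]' >/dev/null; python3 -m jog '[[0.02,0.024,0,0,0,0],[0.02,0.024,0,0,0,0],[0.02,0.024,0,0,0,0],[0.02,0.024,0,0,0,0],[0.02,0.024,0,0,0,0]]'>/dev/null;python3 -m jog '[[0.01,0.012,0,0,0,-2],[0,0,0,0,0,-2],[0,0,0,0,0,0],[0,0,0,0,0,0]]'
python3 - <<'E'
from h import *
v=np.array([.9913,.1318]);u=np.array([-.1318,.9913]);q=np.array([.5628,.1523])+v*.0905-u*.277
go(q[0],q[1],.0165,97.57)
s,p,r=tool();m=r.as_matrix()
o=np.zeros((560,800,3),np.uint8)
for i,(n,(x,y)) in enumerate((("top",(310,170)),("side",(280,225)))):
    im,d=eyes.snapshot(n);o[:,i*400:(i+1)*400]=cv2.resize(im[y-56:y+56,x-40:x+40],(400,560),interpolation=cv2.INTER_CUBIC)
    # predicted hook corner and tip; tool x = pick x, tool y = -pick y
    for P in ([.177,0],[.174,-.013]):
        W=p+m@np.array([P[0],P[1],0])+[0,0,-.0006];k=px(n,W);print(n,"pred",np.round(k,1),"crop",np.round((k-[x-40,y-56])*5+[i*400+2,2]))
cv2.imwrite("pics/g2.png",o[:,:,::-1])
E
```

```text
clock: 5.87
eef_pos: [0.6876, -0.1114, 0.0717]
tcp_rot: [-0.001, 0.66, 0.752, -0.001]
wrist_force: [-0.7, -0.7, -0.9]
finger_gap: 0.0126
grasp_force: 68.4
t 5.87 pos [ 0.6876 -0.1114  0.0717] yaw 97.46 tilt [ 0.001 -0.003 -1.   ] shift mm [ 0.8  1.7 55.2] turnz -0.11 gap 0.0126 F [-0.7 -0.7 -0.9] q [-0.27  0.72  0.04  0.9  -0.    1.17]
top pred [318.  154.2] crop [242. 203.]
top pred [319.9 159.1] crop [251. 227.]
side pred [263.2 199. ] crop [518. 152.]
side pred [268.8 198. ] crop [546. 147.]
```

View pics/g2.png

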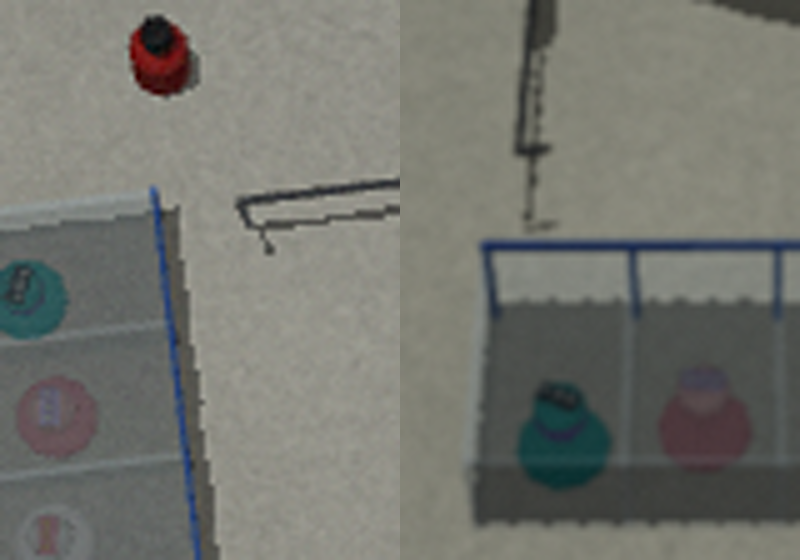

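The hook shows at (241,204) in the top crop and (519,153) in the side crop, matching the prediction to about 1 px, so the pick sits straight in the grip. Next I'll check the wall clearance from the mouth edges.

Run:
```python
from h import *
s_=lambda x,y:(240+(x-400+.5)/5-.5,169+(y+.5)/5-.5)
t_=lambda x,y:(270+(x+.5)/5-.5,114+(y+.5)/5-.5)
v=np.array([.9913,.1318]);u=np.array([-.1318,.9913]);o=np.array([.5628,.1523])
f=lambda q:np.round([(q[:2]-o)@v,(q[:2]-o)@u],4)
for n,c,z in(("outer wall top",s_(485,245),.058),("outer wall foot",s_(493,318),0),("divider top",s_(632,247),.058),("divider foot",s_(637,318),0),("div2 top",s_(779,247),.058),("div2 foot",s_(781,318),0),("stand side foot",s_(563,441),.007)):
    q=w("side",c,z);print(n,np.round(q[:2],4),f(q))
for n,c,z in(("top corner",t_(155,188),.058),("div top",t_(171,323),.058),("div2",t_(186,457),.058),("stand",t_(27,300),.007)):
    q=w("top",c,z);print("T",n,np.round(q[:2],4),f(q))
s,p,r=tool();h=p+r.as_matrix()@[.177,0,0];print("hook",h,f(h))
```

```text
outer wall top [0.6721 0.1105] [ 0.1029 -0.0558]
outer wall foot [0.6734 0.1107] [ 0.1042 -0.0559]
divider top [0.6044 0.103 ] [ 0.0347 -0.0543]
divider foot [0.6044 0.1018] [ 0.0346 -0.0555]
div2 top [0.5369 0.0944] [-0.0334 -0.054 ]
div2 foot [0.5354 0.093 ] [-0.035  -0.0552]
stand side foot [0.6262 0.1797] [0.0665 0.0188]
T top corner [0.6756 0.1088] [ 0.1061 -0.058 ]
T div top [0.6056 0.0998] [ 0.0355 -0.0577]
T div2 [0.5373 0.0915] [-0.0333 -0.0569]
T stand [0.6271 0.1788] [0.0672 0.0178]
hook [0.664851   0.06330303 0.0725011 ] [ 0.0894 -0.1017]
```

```bash
python3 -m jog '[[0,0.001,0.015,0,0,0],[0,0,0.015,0,0,0],[0,0,0.015,0,0,0],[0,0,0.011,0,0,0],[0,0,0,0,0,0]]' >/dev/null; python3 -m jog '[[0.01,0,0,0,0,0],[0.02,0,0,0,0,0],[0.02,0,0,0,0,0],[0.02,0,0,0,0,0],[0.01,0,0,0,0,0]]'>/dev/null;python3 -m jog '[[0,0,0,0,0,0],[0,0,0,0,0,0]]'
python3 - <<'E'
from h import *
s,p,r=tool();m=r.as_matrix();h=p+m@[.177,0,0]
v=np.array([.9913,.1318]);u=np.array([-.1318,.9913]);o=np.array([.5628,.1523])
d=h[:2]-o;print("hook",h,d@v,d@u,p,"tilt",m[2])
im,_=eyes.snapshot("side");im2,_=eyes.snapshot("top")
o_=np.zeros((560,800,3),np.uint8)
for i,(n,I,(x,y)) in enumerate((("top",im2,(295,170)),("side",im,(285,235)))):
    o_[:,i*400:i*400+400]=cv2.resize(I[y-42:y+42,x-30:x+30],(400,560),interpolation=cv2.INTER_CUBIC)
cv2.imwrite("pics/g3.png",o_[:,:,::-1])
E
```

```text
clock: 6.97
eef_pos: [0.6797, -0.0322, 0.0182]
tcp_rot: [0.001, 0.659, 0.752, 0.0]
wrist_force: [-0.4, -0.7, -0.0]
finger_gap: 0.0126
grasp_force: 68.4
hook [0.65649784 0.14329977 0.01802238] 0.09169643628481033 -0.02127130500175061 [ 0.67974728 -0.03216656  0.01819427] tilt [-9.71131204e-04  1.19969484e-03 -9.99998809e-01]
```

View pics/g3.png

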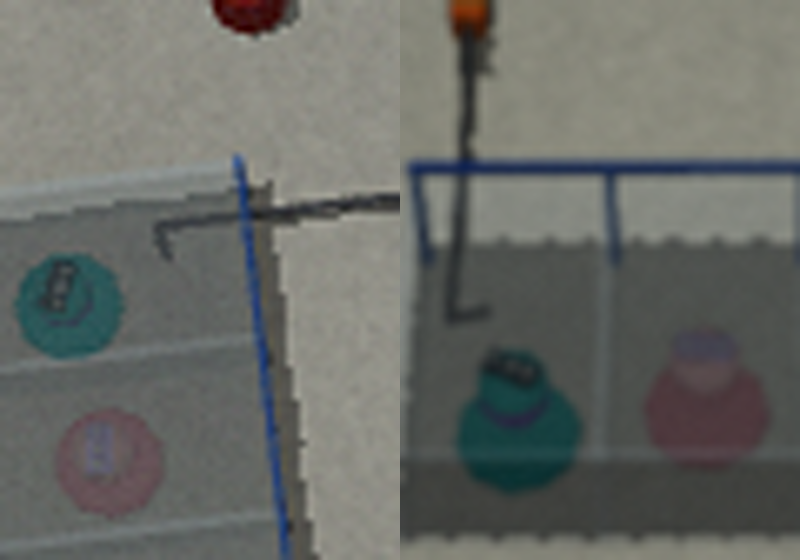

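The rod is inside the bay with the hook tip at (165,255) in the top crop, clear of the stem (70,303) by about 5 mm. I'll lower it slightly, go past the stem, and shift sideways behind it.

```bash
python3 -m jog '[[0.01,0,0.0025,0,0,0],[0.015,0,0,0,0,0],[0.015,0,0,0,0,0],[0.01,0,0,0,0,0],[0.005,0,0,0,0,0]]'; python3 -m jog '[[0,0,0,0,0,0],[0,0,0,0,0,0]]'
cat > chk.py <<'E'
from h import *
import sys
s,p,r=tool();m=r.as_matrix();h=p+m@[.177,0,0]
v=np.array([.9913,.1318]);u=np.array([-.1318,.9913]);o=np.array([.5628,.1523])
d=h[:2]-o;print("t",s["clock"],"hook rack",np.round([d@v,d@u,h[2]],4),"tcp",np.round(p,4),"yaw",np.degrees(np.arctan2(m[1,0],m[0,0])).round(2),"tilt",m[2].round(3),"F",np.round(s["wrist_force"],1))
I,_=eyes.snapshot("top");hsv=cv2.cvtColor(I,cv2.COLOR_RGB2HSV)
k=cv2.inRange(hsv,(82,90,40),(98,255,255));k[:,:245]=0;k[:130]=0;k[215:]=0
n,l,st,ce=cv2.connectedComponentsWithStats(k)
for i in range(1,n):
    if st[i,4]>40:
        q=w("top",ce[i],.012);e=q[:2]-o;print("teal",st[i,4],ce[i].round(1),"world",q[:2].round(4),"rack",np.round([e@v,e@u],4))
E
python3 chk.py
```

```text
clock: 7.48
eef_pos: [0.6713, 0.0247, 0.0146]
tcp_rot: [-0.0, 0.659, 0.753, -0.0]
wrist_force: [0.9, -0.7, 0.7]
finger_gap: 0.0127
grasp_force: 68.4
clock: 7.65
eef_pos: [0.6721, 0.0227, 0.0149]
tcp_rot: [0.0, 0.659, 0.752, -0.0]
wrist_force: [-0.1, -0.7, -0.3]
finger_gap: 0.0125
grasp_force: 68.4
t 7.65 hook rack [0.0913 0.0341 0.0148] tcp [0.6721 0.0227 0.0149] yaw 97.55 tilt [-0.  0. -1.] F [-0.1 -0.7 -0.3]
teal 156 [275.1 173.9] world [0.6253 0.1779] rack [0.0653 0.0171]
```

```bash
python3 -m jog '[[0,-0.005,0,0,0,0],[0,-0.005,0,0,0,0],[0,-0.005,0,0,0,0],[0,-0.0025,0,0,0,0],[0,0,0,0,0,0]]'; python3 -m jog '[[-0.004,0,0,0,0,0],[-0.005,0,0,0,0,0],[-0.006,0,0,0,0,0],[-0.006,0,0,0,0,0],[-0.004,0,0,0,0,0]]'; python3 -m jog '[[0,0,0,0,0,0]]' >/dev/null; python3 chk.py
```

```text
clock: 8.12
eef_pos: [0.6537, 0.0194, 0.0147]
tcp_rot: [-0.0, 0.66, 0.752, -0.0]
wrist_force: [0.2, -0.1, 0.1]
finger_gap: 0.0124
grasp_force: 68.3
clock: 8.53
eef_pos: [0.6582, -0.006, 0.0148]
tcp_rot: [0.0, 0.66, 0.752, 0.0]
wrist_force: [0.7, 0.1, -0.4]
finger_gap: 0.0128
grasp_force: 68.3
t 8.6167 hook rack [0.0742 0.0072 0.0147] tcp [ 0.6583 -0.0063  0.0148] yaw 97.41 tilt [-0.  0. -1.] F [-0.2  1.2 -1.3]
teal 154 [281.9 173.4] world [0.6268 0.16  ] rack [ 0.0645 -0.0008]
```

The stand follows the hook: it has moved 18 mm outward and its offset to the hook is steady. I'll keep pulling.

```bash
python3 -m jog '[[-0.005,0,0,0,0,0],[-0.008,0,0,0,0,0],[-0.01,0,0,0,0,0],[-0.01,0,0,0,0,0],[-0.01,0,0,0,0,0]]' >/dev/null; python3 -m jog '[[-0.01,0,0,0,0,0],[-0.01,0,0,0,0,0],[-0.01,0,0,0,0,0],[-0.008,0,0,0,0,0],[-0.005,0,0,0,0,0]]' >/dev/null; python3 chk.py;  python3 -m jog '[[-0.006,0,0,0,0,0],[-0.01,0,0,0,0,0],[-0.01,0,0,0,0,0],[-0.01,0,0,0,0,0],[-0.006,0,0,0,0,0]]'>/dev/null; python3 -m jog '[[-0.005,0,0,0,0,0],[-0.003,0,0,0,0,0],[0,0,0,0,0,0],[0,0,0,0,0,0]]' ; python3 chk.py
```

```text
t 9.5 hook rack [ 0.0739 -0.079   0.0147] tcp [ 0.6693 -0.0917  0.0148] yaw 97.43 tilt [-0.  0. -1.] F [-0.7  1.1 -0.9]
teal 168 [313.3 168.8] world [0.6395 0.0768] rack [ 0.0661 -0.0849]
clock: 10.3
eef_pos: [0.6756, -0.1399, 0.0147]
tcp_rot: [-0.0, 0.659, 0.752, -0.0]
wrist_force: [0.7, -0.2, 0.1]
finger_gap: 0.0121
grasp_force: 68.3
t 10.3 hook rack [ 0.0736 -0.1275  0.0147] tcp [ 0.6756 -0.1399  0.0147] yaw 97.48 tilt [ 0. -0. -1.] F [ 0.7 -0.2  0.1]
teal 167 [331.8 166.6] world [0.6457 0.0278] rack [ 0.0658 -0.1344]
```

```bash
python3 -m jog '[[0.004,0,0,0,0,0],[0.004,0,0,0,0,0],[0,0.005,0,0,0,0],[0,0.007,0,0,0,0],[0,0.008,0,0,0,0]]' >/dev/null; python3 -m jog '[[0,0.008,0,0,0,0],[0,0.004,-0.01,0,0,0],[0,0,-0.02,0,0,0],[0,0,-0.02,0,0,0],[0,0,-0.01,0,0,0]]' >/dev/null; python3 -m jog '[[0,0,0,0,0,2],[0,0,0,0,0,2],[0,0,0,0,0,0]]'; python3 chk.py; python3 -c "
from h import *
go(.4619,-.3271,.075,93.48)"
```

```text
clock: 11.43
eef_pos: [0.7068, -0.1277, 0.0756]
tcp_rot: [0.0, 0.685, 0.728, 0.0]
wrist_force: [1.3, 0.5, -0.1]
finger_gap: 0.0127
grasp_force: 68.3
t 11.4333 hook rack [ 0.1185 -0.12    0.0755] tcp [ 0.7068 -0.1277  0.0756] yaw 93.46 tilt [-0.     0.001 -1.   ] F [ 1.3  0.5 -0.1]
teal 169 [331.9 166.6] world [0.6457 0.0275] rack [ 0.0657 -0.1347]
t 11.48 pos [ 0.7065 -0.1277  0.0752] yaw 93.54 tilt [-0.  0. -1.] shift mm [-1.840e+02 -2.565e+02  1.000e-01] turnz 0.06 gap 0.0125 F [ 0.4  0.2 -1.2] q [-0.28  0.76  0.12  0.93 -0.    1.23]
```

```bash
python3 -m jog '[[-0.009,-0.0125,0,0,0,0],[-0.02,-0.028,0,0,0,0],[-0.02,-0.028,0,0,0,0],[-0.02,-0.028,0,0,0,0],[-0.02,-0.028,0,0,0,0]]' >/dev/null; python3 -m jog '[[-0.02,-0.028,0,0,0,0],[-0.02,-0.028,0,0,0,0],[-0.02,-0.028,0,0,0,0],[-0.02,-0.028,0,0,0,0],[-0.015,-0.02,0,0,0,0]]' >/dev/null; python3 -m jog '[[0,0,0,0,0,0],[0,0,0,0,0,0],[0,0,0,0,0,0]]' >/dev/null; python3 -c "
from h import *
go(.4619,-.3271,.0146,93.48)"
```

```text
t 12.57 pos [ 0.4619 -0.327   0.0749] yaw 93.51 tilt [ 0.     0.001 -1.   ] shift mm [-0.1 -0.  60.3] turnz 0.03 gap 0.0124 F [ 0.   0.5 -0.3] q [-0.75  0.5  -0.36  0.71  0.    0.76]
```

```bash
python3 -m jog '[[0,0,0.015,0,0,0],[0,0,0.015,0,0,0],[0,0,0.015,0,0,0],[0,0,0.01,0,0,0],[0,0,0.0045,0,0,0]]' >/dev/null; python3 -m jog '[[0,0,0,0,0,0],[0,0,0,0,0,0]]'; python3 -m jog '[[0,0,0,0,0,0],[0,0,0,0,0,0],[0,0,0,0,0,0],[0,0,0,0,0,0]]' 0.05; python3 -m jog '[[0,0,-0.01,0,0,0],[0,0,-0.02,0,0,0],[0,0,-0.03,0,0,0],[0,0,-0.03,0,0,0],[0,0,-0.02,0,0,0]]'
python3 - <<'E'
from h import *
eyes.snapshot("top")
go(.6457,.0275,.12)
E
```

```text
clock: 13.15
eef_pos: [0.4623, -0.3266, 0.0154]
tcp_rot: [0.0, 0.685, 0.729, 0.0]
wrist_force: [0.7, -0.4, -1.9]
finger_gap: 0.0127
grasp_force: 68.5
clock: 13.48
eef_pos: [0.4617, -0.3271, 0.0155]
tcp_rot: [0.0, 0.685, 0.728, 0.0]
wrist_force: [-0.2, 0.4, -0.3]
finger_gap: 0.0502
grasp_force: 0.0
clock: 13.9
eef_pos: [0.4622, -0.3277, 0.1287]
tcp_rot: [0.001, 0.685, 0.728, 0.0]
wrist_force: [0.2, -1.5, 0.6]
finger_gap: 0.05
grasp_force: 0.0
t 13.95 pos [ 0.4639 -0.3292  0.1322] yaw 93.49 tilt [-0.006  0.006 -1.   ] shift mm [345.  203.1  11.3] turnz  gap 0.0501 F [ 0.6 -0.3  2.6] q [-0.75  0.44 -0.3   0.83  0.    0.76]
```

Run:
```python
from h import *
from scipy.optimize import least_squares
I={n:eyes.snapshot(n)[0] for n in("top","side")}
a=np.linspace(0,2*np.pi,24)
def model(n,x,y):
    P=[[x+r*np.cos(t),y+r*np.sin(t),z] for r,z in((.022,0),(.022,.008),(.0125,.027),(.0125,.038)) for t in a]
    h=cv2.convexHull(np.float32([px(n,p) for p in P]));return h[:,0]
obs={}
for n in I:
    for t in trace(n,"stand")[:2]: print(n,t["p"],np.round(t["point"]),t["pixels"].sum())
    g=px(n,[.6457,.0275,.02]);hsv=cv2.cvtColor(I[n],cv2.COLOR_RGB2HSV)
    # everything coloured near the stand
    k=cv2.inRange(hsv,(80,70,25),(160,255,255));yy,xx=np.mgrid[:400,:640];k[np.hypot(xx-g[0],yy-g[1])>22]=0
    h=cv2.convexHull(cv2.findNonZero(k))[:,0];obs[n]=h;print(n,"hull bbox",h.min(0),h.max(0),"model",model(n,.6457,.0275).min(0),model(n,.6457,.0275).max(0))
def f(v,ns):
    o=[]
    for n in ns:
        m=model(n,*v);o+=list((m.min(0)+m.max(0)-obs[n].min(0)-obs[n].max(0))/2)
    return o
for ns in(["top"],["side"],["top","side"]): print(ns,least_squares(lambda v:f(v,ns),[.645,.03]).x)
for t in trace("top","pick")[:1]: print("pick",cv2.minAreaRect(cv2.findNonZero(t["pixels"].astype(np.uint8))))
o=np.zeros((560,800,3),np.uint8)
for i,(n,P) in enumerate((("top",[.645,.028,.02]),("side",[.46,-.325,.02]))):
    x,y=np.int32(px(n,P));o[:,i*400:i*400+400]=cv2.resize(I[n][y-42:y+42,x-30:x+30],(400,560),interpolation=cv2.INTER_CUBIC)
cv2.imwrite("pics/g4.png",o[:,:,::-1])
```

```text
top 0.56 [331. 166.] 195
top 0.29 [469. 237.] 412
top hull bbox [325 158] [340 174] model [323.61435 158.86024] [340.1203  175.55702]
side 0.81 [274. 203.] 244
side hull bbox [260 194] [290 220] model [266.5737  193.21996] [284.2002  213.59386]
['top'] [0.645 0.03 ]
['side'] [0.645 0.03 ]
['top', 'side'] [0.645 0.03 ]
pick ((469.46514892578125, 236.30174255371094), (5.543076038360596, 45.043731689453125), 87.1375961303711)
```

View pics/g4.png

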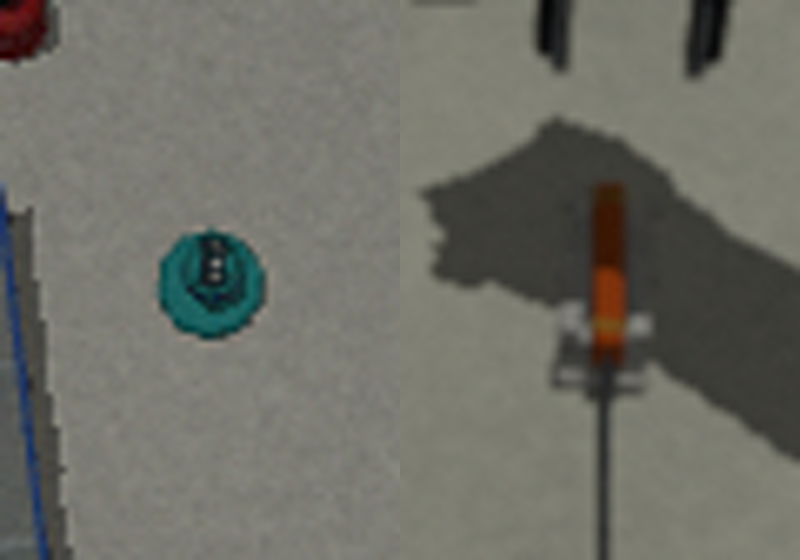

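The stand is upright with its foot centre at crop (212,285), and the pick lies in both saddles again. Next I'll refine the stand position and move above it, turning as I go.

```bash
for i in 1 ; do python3 -m jog '[[0.012,0.007,0,0,0,0],[0.028,0.0165,0,0,0,0],[0.028,0.0165,0,0,0,0],[0.028,0.0165,0,0,0,0],[0.028,0.0165,0,0,0,0]]' >/dev/null; python3 -m jog '[[0.028,0.0165,0,0,0,0],[0.028,0.0165,0,0,0,0],[0.028,0.0165,0,0,0,0],[0.028,0.0165,0,0,0,0],[0.028,0.0165,0,0,0,0]]' >/dev/null; done; python3 -m jog '[[0.028,0.0165,0,0,0,0],[0.028,0.0165,0,0,0,0],[0.025,0.0145,0,0,0,0],[0,0,0,0,0,-7],[0,0,0,0,0,-7]]' >/dev/null; python3 -m jog '[[0,0,0,0,0,-7],[0,0,0,0,0,-7],[0,0,0,0,0,-7],[0,0,0,0,0,-7],[0,0,0,0,0,-7]]' >/dev/null; python3 -m jog '[[0,0,0,0,0,-7],[0,0,0,0,0,-7],[0,0,0,0,0,-7],[0,0,0,0,0,0],[0,0,0,0,0,0]]'
python3 - <<'E'
from h import *
x,y=np.int32(px("top",[.645,.028,.02]))
for c,z in(((212,285),.006),((212,262),.045)):
    q=w("top",(x-30+(c[0]+.5)/6.667-.5,y-42+(c[1]+.5)/6.667-.5),z);print(q)
x,y=274,203
print("side mid",w("side",(275,203.5),.02))
go(.646,.0275,.015,163.4)
E
```

```text
clock: 16.28
eef_pos: [0.6423, 0.0305, 0.1241]
tcp_rot: [-0.001, 0.145, 0.989, 0.0]
wrist_force: [0.4, -0.7, 0.3]
finger_gap: 0.0501
grasp_force: 0.0
[0.64780579 0.02612639 0.006     ]
[0.64845697 0.02719567 0.045     ]
side mid [0.64478877 0.03318682 0.02      ]
t 16.28 pos [0.6423 0.0305 0.1241] yaw 163.34 tilt [ 0.002 -0.    -1.   ] shift mm [ -4.7  -1.8 109.1] turnz -0.06 gap 0.0501 F [ 0.4 -0.7  0.3] q [-0.07  0.58 -0.08  0.92  0.    0.22]
```

```bash
python3 -m jog '[[-0.0054,-0.0015,0.01,0,0,0],[0,0,0.025,0,0,0],[0,0,0.025,0,0,0],[0,0,0.025,0,0,0],[0,0,0.015,0,0,0]]' >/dev/null;  python3 -m jog '[[0,0,0.008,0,0,0],[0,0,0,0,0,0],[0,0,0,0,0,0]]'; python3 -c "
from h import *
go(.647,.0275,.014,163.4)"
```

```text
clock: 16.95
eef_pos: [0.6479, 0.0267, 0.0169]
tcp_rot: [-0.0, 0.144, 0.99, -0.0]
wrist_force: [0.3, -0.4, 0.5]
finger_gap: 0.05
grasp_force: 0.0
t 16.95 pos [0.6479 0.0267 0.0169] yaw 163.44 tilt [ 0.001 -0.    -1.   ] shift mm [1.1 0.5 2.9] turnz 0.04 gap 0.05 F [ 0.3 -0.4  0.5] q [-0.07  0.7  -0.16  0.71  0.    0.22]
```

```bash
python3 -m jog '[[0,0,0.0025,0,0,0],[0,0,0,0,0,0],[0,0,0,0,0,0]]' >/dev/null;  python3 -m jog '[[0,0,0,0,0,0],[0,0,0,0,0,0],[0,0,0,0,0,0],[0,0,0,0,0,0],[0,0,0,0,0,0]]' 0 30; python3 -m jog '[[0,0,0,0,0,0],[0,0,-0.005,0,0,0],[0,0,-0.015,0,0,0],[0,0,-0.02,0,0,0],[0,0,-0.02,0,0,0]]'; python3 -m jog '[[0,0,-0.02,0,0,0],[0,0,-0.02,0,0,0],[0,0,-0.01,0,0,0],[0,0,0,0,0,0],[0,0,0,0,0,0]]'; python3 -c "
from h import *
go(.4763,.4102,.13,163.4)"
```

```text
clock: 17.62
eef_pos: [0.6483, 0.0268, 0.0155]
tcp_rot: [0.0, 0.144, 0.99, 0.0]
wrist_force: [-1.0, -0.5, 4.7]
finger_gap: 0.0236
grasp_force: 29.5
clock: 18.03
eef_pos: [0.6468, 0.0268, 0.0745]
tcp_rot: [-0.001, 0.144, 0.99, -0.0]
wrist_force: [0.0, -0.5, -0.7]
finger_gap: 0.0233
grasp_force: 29.5
clock: 18.45
eef_pos: [0.648, 0.0267, 0.1246]
tcp_rot: [0.0, 0.144, 0.99, 0.0]
wrist_force: [0.1, -0.4, -1.1]
finger_gap: 0.0233
grasp_force: 29.5
t 18.45 pos [0.648  0.0267 0.1246] yaw 163.49 tilt [-0.  0. -1.] shift mm [273.6 318.9  -5.5] turnz 0.09 gap 0.0233 F [ 0.1 -0.4 -1.1] q [-0.07  0.59 -0.06  0.92  0.    0.22]
```

```bash
python3 -m jog '[[0.008,0.009,-0.005,0,0,0],[0.016,0.019,-0.005,0,0,0],[0.019,0.022,0,0,0,0],[0.019,0.022,0,0,0,0],[0.019,0.022,0,0,0,0]]' >/dev/null; python3 -m jog '[[0.019,0.022,0,0,0,0],[0.019,0.022,0,0,0,0],[0.019,0.022,0,0,0,0],[0.019,0.022,0,0,0,0],[0.019,0.022,0,0,0,0]]' >/dev/null; python3 -m jog '[[0.019,0.022,0,0,0,0],[0.019,0.022,0,0,0,0],[0.019,0.022,0,0,0,0],[0.019,0.022,0,0,0,0],[0.014,0.017,0,0,0,0]]' >/dev/null;  python3 -m jog '[[0.0076,0.0099,0,0,0,0],[0,0,0,0,0,0],[0,0,0,0,0,0]]'
python3 - <<'E'
from h import *
go(.4765,.4095,.02,163.4)
o=np.zeros((560,800,3),np.uint8)
for i,(n,P) in enumerate((("top",[.50,.40,.03]),("side",[.50,.40,.05]))):
    x,y=np.int32(px(n,P));y=min(y,343);I=eyes.snapshot(n)[0];o[:,i*400:i*400+400]=cv2.resize(I[y-56:y+56,x-40:x+40],(400,560),interpolation=cv2.INTER_CUBIC);print(n,x,y)
    for Q in ([.4765,.4095,.004],): print(np.round((px(n,Q)-[x-40,y-56]+.5)*5+[i*400,0]))
cv2.imwrite("pics/g5.png",o[:,:,::-1])
E
```

```text
clock: 19.95
eef_pos: [0.4753, 0.4102, 0.1338]
tcp_rot: [-0.0, 0.143, 0.99, -0.001]
wrist_force: [-0.1, -0.9, -1.1]
finger_gap: 0.0234
grasp_force: 29.5
t 19.95 pos [0.4753 0.4102 0.1338] yaw 163.56 tilt [ 0.001 -0.002 -1.   ] shift mm [-1.500e+00 -1.000e-01  1.138e+02] turnz 0.16 gap 0.0234 F [-0.1 -0.9 -1.1] q [ 0.59  0.54 -0.11  0.92 -0.    0.88]
top 186 220
[203. 331.]
side 315 343
[661. 391.]
```

View pics/g5.png

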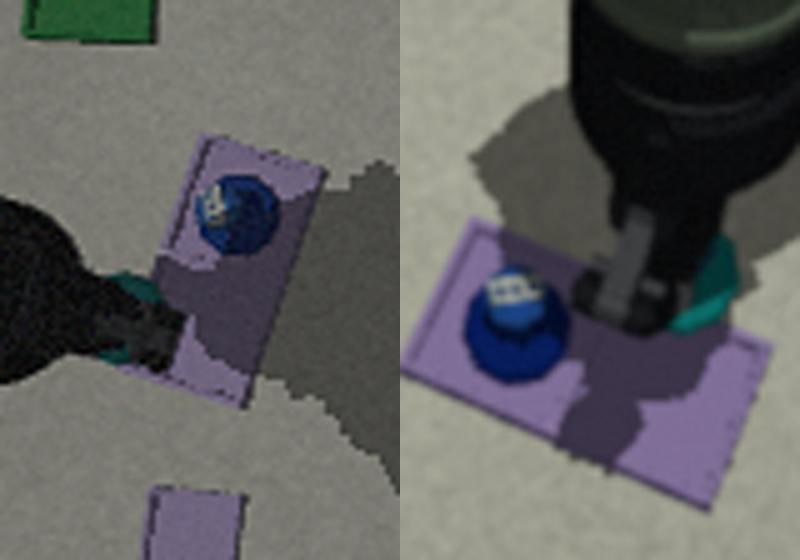

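The tray corners in both crops put the empty pocket within about 1 px of my target. The teal foot shows at (715,290) in the side crop and may be tilted, so I'll check that numerically.

```bash
cat > tilt.py <<'E'
from h import *
s,p,r=tool();m=r.as_matrix();O={}
for n in("top","side"):
    I=eyes.snapshot(n)[0];k=cv2.inRange(cv2.cvtColor(I,cv2.COLOR_RGB2HSV),(82,80,20),(98,255,255));c=px(n,p);yy,xx=np.mgrid[:400,:640];k[np.hypot(xx-c[0],yy-c[1])>30]=0;O[n]=k>0;print(n,"teal",(k>0).sum())
a=np.linspace(0,2*np.pi,40)
def mask(n,t,b,dz,dx):
    Q=R.from_rotvec(m[:,1]*np.radians(t))*R.from_rotvec(m[:,0]*np.radians(b))
    g=p+[0,0,.019]+m[:,0]*dx   # gem middle ~ .0325 above underside
    P=[g+Q.apply([.022*np.cos(u),.022*np.sin(u),z-.0325-dz]) for z in(0,.008) for u in a]
    M=np.zeros((400*4,640*4),np.uint8);h=cv2.convexHull(np.int32([(px(n,q)+.5)*4 for q in P]));cv2.fillConvexPoly(M,h,1)
    return cv2.resize(M,(640,400),interpolation=cv2.INTER_AREA)>0
res=[]
for t in range(-40,41,5):
  for b in(0,):
    for dz in(-.004,0,.004):
      for dx in(-.004,0,.004):
        c=0
        for n in O:
            M=mask(n,t,b,dz,dx);c+=(O[n]&~M).sum()*1.0
            # upper boundary: model pixels visible as background (not dark, not teal)
            c+=0
        res.append((c,t,dz,dx))
res.sort();print(res[:14]);print("upright",[x for x in res if x[1]==0][:3])
ys,xs=np.nonzero(O["side"]);print("side obs bbox",xs.min(),xs.max(),ys.min(),ys.max())
for t in(-20,-10,0,10,20):
    M=mask("side",t,0,0,0);y,x=np.nonzero(M);print(t,x.min(),x.max(),y.min(),y.max())
E
python3 tilt.py
```

```text
top teal 58
side teal 147
[(np.float64(6.0), 0, 0.004, 0), (np.float64(8.0), 0, 0, 0), (np.float64(8.0), 10, 0, -0.004), (np.float64(10.0), -5, 0.004, 0.004), (np.float64(10.0), 10, 0.004, -0.004), (np.float64(12.0), -5, 0, 0.004), (np.float64(15.0), -5, -0.004, 0.004), (np.float64(15.0), 5, -0.004, 0), (np.float64(15.0), 5, 0, 0), (np.float64(15.0), 5, 0.004, 0), (np.float64(17.0), 0, -0.004, 0), (np.float64(18.0), 15, 0, -0.004), (np.float64(20.0), 5, 0.004, -0.004), (np.float64(21.0), -10, 0, 0.004)]
upright [(np.float64(6.0), 0, 0.004, 0), (np.float64(8.0), 0, 0, 0), (np.float64(17.0), 0, -0.004, 0)]
side obs bbox 327 341 333 353
-20 312 336 325 350
-10 314 339 326 352
0 317 341 328 353
10 319 344 329 354
20 322 347 330 354
```

The foot fits upright. I'll lower it into the pocket.

```bash
python3 -m jog '[[-0.0015,0,0.01,0,0,0],[0,0,0.025,0,0,0],[0,0,0.025,0,0,0],[0,0,0.02,0,0,0],[0,0,0.015,0,0,0]]' >/dev/null; python3 -m jog '[[0,0,0.01,0,0,0],[0,0,0.006,0,0,0],[0,0,0,0,0,0],[0,0,0,0,0,0]]'; python3 -c "
from h import *
go(.4765,.4095,.0195,163.4)"
```

```text
clock: 20.9
eef_pos: [0.478, 0.4098, 0.024]
tcp_rot: [0.0, 0.144, 0.99, 0.0]
wrist_force: [-0.2, -0.5, -0.6]
finger_gap: 0.0239
grasp_force: 29.5
t 20.9 pos [0.478  0.4098 0.024 ] yaw 163.47 tilt [-0.  0. -1.] shift mm [ 1.4 -0.7  4.5] turnz 0.07 gap 0.0239 F [-0.2 -0.5 -0.6] q [ 0.59  0.66 -0.21  0.69 -0.    0.88]
```

```bash
python3 -m jog '[[0.001,0,0.0015,0,0,0],[0,0,0.0015,0,0,0],[0,0,0.001,0,0,0],[0,0,0.0005,0,0,0],[0,0,0,0,0,0]]'; python3 -m jog '[[0,0,0,0,0,0],[0,0,0,0,0,0],[0,0,0,0,0,0],[0,0,0,0,0,0]]' 0.045; python3 -m jog '[[0,0,-0.005,0,0,0],[0,0,-0.015,0,0,0],[0,0,-0.03,0,0,0],[0,0,-0.04,0,0,0],[0,0,-0.03,0,0,0]]'; python3 -m jog '[[-0.04,-0.01,-0.02,0,0,0],[-0.04,-0.01,0,0,0,0],[-0.04,-0.01,0,0,0,0],[-0.02,-0.005,0,0,0,0],[0,0,0,0,0,0]]'
python3 - <<'E'
from h import *
go(.4765,.4095,.15)
o=np.zeros((560,800,3),np.uint8)
for i,(n,P) in enumerate((("top",[.50,.40,.03]),("side",[.50,.40,.05]))):
    x,y=np.int32(px(n,P));y=min(y,343);I=eyes.snapshot(n)[0];o[:,i*400:i*400+400]=cv2.resize(I[y-56:y+56,x-40:x+40],(400,560),interpolation=cv2.INTER_CUBIC);print(n,x,y)
    for Q in ([.4765,.4095,.008],): print(np.round((px(n,Q)-[x-40,y-56]+.5)*5+[i*400,0]))
t=eyes.snapshot("top")[0]; o[:200,:400]=cv2.resize(t[212:262,395:495],(400,200),interpolation=cv2.INTER_CUBIC)
cv2.imwrite("pics/g6.png",o[:,:,::-1])
E
```

```text
clock: 21.32
eef_pos: [0.4768, 0.4103, 0.0196]
tcp_rot: [0.0, 0.144, 0.99, 0.0]
wrist_force: [0.3, -0.8, -0.6]
finger_gap: 0.0234
grasp_force: 29.6
clock: 21.65
eef_pos: [0.4767, 0.4102, 0.0194]
tcp_rot: [0.0, 0.144, 0.99, 0.0]
wrist_force: [-0.9, -0.6, -0.0]
finger_gap: 0.0451
grasp_force: 0.0
clock: 22.07
eef_pos: [0.4768, 0.4103, 0.1419]
tcp_rot: [0.0, 0.144, 0.99, 0.0]
wrist_force: [0.8, 1.2, 0.1]
finger_gap: 0.0453
grasp_force: 0.0
clock: 22.48
eef_pos: [0.6021, 0.3355, 0.1579]
tcp_rot: [0.001, 0.146, 0.989, 0.0]
wrist_force: [-0.6, 0.1, -0.3]
finger_gap: 0.0448
grasp_force: 0.0
t 22.48 pos [0.6021 0.3355 0.1579] yaw 163.18 tilt [-0.003  0.001 -1.   ] shift mm [141.7  34.5   7.5] turnz  gap 0.0448 F [-0.6  0.1 -0.3] q [ 0.4   0.63  0.11  1.05 -0.    0.7 ]
top 186 220
[201. 331.]
side 315 343
[662. 387.]
```

View pics/g6.png

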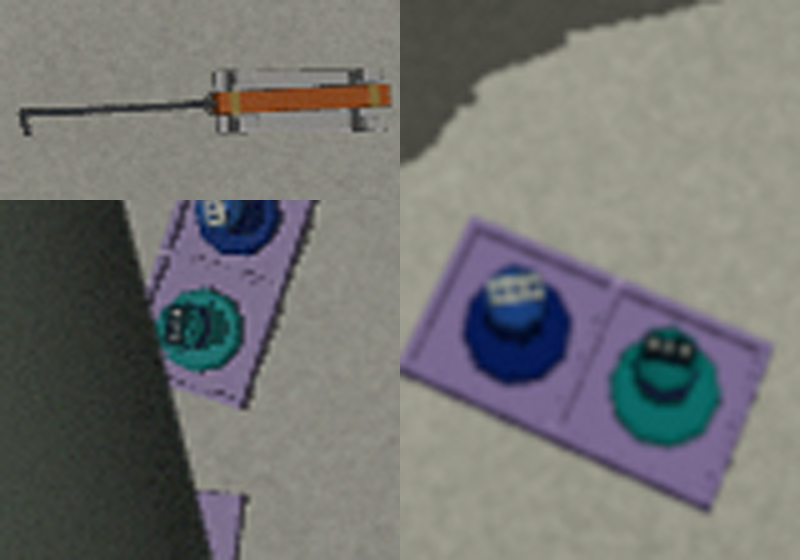

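The stand is upright and centred in the empty pocket, with its foot at (665,390) in the side crop. The pick lies in both saddles as it did at the start, and the arm is clear of everything.

```bash
python3 -m jog '[[0,0,0,0,0,0],[0,0,0,0,0,0],[0,0,0,0,0,0]]' >/dev/null; python3 -c "
from bench import job
print(job.finish_job())"
```

```text
the job is handed in; nothing more can be done
None
```

The job is handed in at about 23 s on the robot clock: the teal-and-purple stand is upright in the empty pocket of the large lilac tray, the pick is back across both saddles, and I saw nothing else disturbed, though the interface returned no verdict.

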